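# Open the touch-latch cabinet under the glazing shelf

## Task

Open the small pine cabinet under the oak glazing shelf. It has no handle but a touch latch: press the door in where the brass finger plate is until the latch lets go, take your finger away so that the spring pushes the door ajar, then put a fingertip behind the free edge and swing the door wide open, about square to the cabinet, and leave it standing there. Only touch and push, never pinch the door between the fingers, and leave the wares on the shelf and the bench where they are.

Things in the scene. Friction and masses are not known exactly. Their poses are not given: they have to be found in the camera images.
- shelf_unit: Fixed oak glazing shelf (board 240 x 455 x 20 mm, top 225 mm above the bench) with a pine cabinet hung under its near part and an open bay beside it. Origin: on the bench below the middle of the cabinet front. -x points out of the front, +y to the hinge side, z up. Shelf edge and cabinet front lie at x = 0; the board spans x 0 to 240, y -300 to 155 mm, the cabinet y -120 to 120, 30 to 205 mm high.
- door (a joint): Door angle in rad: about 0 shut and latched, to -0.03 while pressed in, growing as it opens outward, stop at 1.9; pi/2 is square to the cabinet. Pine door 238 mm wide, 18 mm thick, 28 to 198 mm above the bench, about 0.45 kg, wholly in front of shelf edge and cabinet (shut: inner face 7 mm, outer face 25 mm in front of x = 0). Light hinge friction holds it where it is left.
- catch (a joint): Travel in m of the touch latch's spring plunger, bearing on the door's inner face 205 mm from the hinge line, 75 mm above the bench: 0 latched, 0.042 fully out. It lets go once the door is pressed in 4 to 5 mm at the plate against about 7 N (firm stop at 6 mm) and released; it then pushes the door to 0.2 to 0.25 rad, some 50 mm off the cabinet at the free edge. Pushed home, it latches again.
- push_plate (a point): Centre of the brass finger plate (45 mm wide, 90 mm high, flush on the outer face near the free edge): on the door's outer face, 205 mm from the hinge line, 125 mm above the bench. Moves with the door.
- door_corner (a point): Top of the door's free edge, middle of its thickness: 242 mm along the door from the hinge line, 11 mm on its outer side, 198 mm above the bench. The door's inner face lies 2 mm and its outer face 20 mm on the outer side of the hinge line. Moves with the door.
- door_hinge (a point): Fixed point on the upright hinge line, 198 mm above the bench, at x -5, y +122 mm of the shelf unit.
- raku_bowl: White crackle-glazed bowl on the shelf, 116 mm across, 58 mm high, loose; origin at the centre of its foot.
- coaster_a: Unfired grey-brown stoneware coaster on the shelf, 94 mm across, 9 mm thick, loose; origin at the centre of its underside.
- coaster_b: The second such coaster on the shelf.
- cullet: Lump of green glass on the shelf, about 55 x 43 x 40 mm, loose; origin under its middle.
- sgraffito_tool: Wooden-handled sgraffito tool lying on the shelf, 155 mm long, 10 mm thick, loose; handle to its -x.
- glaze_jar: Blue glaze jar with black cap standing on the bench, 66 mm across, 85 mm high, loose; origin at the centre of its underside.
- bisque_cup: Terracotta cup without handle standing on the bench, 74 mm across, 80 mm high, loose; origin at the centre of its underside.
- underglaze_pot: Small red pot with white cap standing on the bench, 44 mm across, 55 mm high, loose; origin at the centre of its underside.

How it is judged:
By the outcome, as a careful person would: the job done as asked, in the order asked, and still so for the second after the job is handed in, with the robot touching nothing.
It also fails if it takes over 54 s, if anything falls off the work surface, if the arm or the gripper's body presses on something with over 40 N, if the wrist force passes 120 N, or if a joint passes its speed limit or range.

## Robot

A 7-joint arm with a two-finger parallel gripper is mounted at the origin on the work surface. World frame = base frame: x ahead of the robot, y to its left, z up, the work surface at z = 0. Lengths are in m, angles in rad, forces in N, time in s.
With the tool pointing down it reaches from about 0.4 to 0.85 m from the base axis. Payload 10.4 kg.
Tool frame: the origin (TCP) lies at the very end of the fingers, on their centre line; the grasp point (between the pads) lies 19 mm behind it (manip.pinch_z is the distance from the TCP to the grasp point, in m); z points along the fingers, y is the line along which they close (so a half turn about z gives the same grasp; the last joint's range is limited). The gripper opens to 85 mm and grips with 20 to 120 N. Pads are 22 mm wide; open, the fingers measure 114 mm over their backs; the gripper's body (76 mm by 85 mm) begins 54 mm behind the grasp point. The pads swing forward as they close: fully open they stand 13 mm farther back than shut.
Start: joints at [1.223, 0.332, -0.065, 1.46, 0.022, 1.35, -0.088], TCP at [0.199, -0.592, 0.231] pointing down, gripper open.
Joint ranges: [-2.6, 2.6], [-0.5, 2.12], [-1.47, 1.34], [0.16, 2.42], [-1.27, 4.41], [0.06, 2.06], [-2.6, 2.6]. Speed limits (rad/s): [2.22, 2.22, 2.79, 2.79, 3.14, 3.14, 3.14].

## Interface

Orientations are given as a unit quaternion [x, y, z, w].
In Python, from workcell import manip gives the robot as it stands. The module is installed in compiled form; this text tells all that it offers.
- The arm moves only by the shell command python3 -m creep 'ROWS' [OPENING] [FORCE]. ROWS is a JSON object of lists of equal length, an entry for each row: "slide": the shift along the tool's x, y, z in m, a list of three; "twist": the turn about the tool's z in degrees. A call has 1 to 8 rows; each row shifts and turns the commanded pose from where the row before left it, along the tool's axes as they then stand; what a row does not reach is not made up. A row lasts 1/8 s, in which the tool goes at most 62.5 mm and 10.7 degrees, less where a joint would pass 70% of its speed; a pose out of reach is approached as far as the arm can. A call with a gripper value outside its range is refused whole. OPENING is the opening in per cent of the stroke, from 0 (shut) to 100 (fully open), set as the call begins (- or left out, the last holds). The fingers move at their own pace and stop on an object; FORCE is the grip in N (left out, the last holds). Time passes only in rows, so rows that do not move let the fingers close. It gives the time, the measured TCP pose, the force, the opening and the grip force at its end, in the units of the state.
- manip.get_obs(): the state, without advancing time (a new reading comes with each control period).
- manip.camera(name): name is "side" or "top"; returns (picture, depth): 480x640x3 uint8, blue, green, red; 480x640 float32, m along the optical axis (not along the pixel's ray), 0 where there is no reading.
- manip.camera_params(name): a dict with "intrinsics" (3x3 intrinsics, pixels), "R" (3x3) and "t" (3): a world point X has camera coordinates R X + t. Camera axes: x right, y down, z forward; pixel columns grow to the right and rows downward; lengths in m; the calibration is good to about 2 mm. A picture is of the moment at which its call begins. camera_params takes no time and is no camera call.
- manip.hand_in(): hands the job in; it is judged then, once.
The state is a dict: "clock": time; "joint_pos": joint angles; "joint_velocities": joint speeds; "tau": joint torques, N m; "position": TCP position; "ee_rot": TCP orientation; "ft_force": force on the tool from outside, world axes, zero at the start; "torque": the same for the moment, N m; "grip_width": opening from 0.0 (shut) to 1.0 (fully open); "grasp_force": force on a finger pad.
Only numpy, scipy, OpenCV 4.12 (cv2) and the standard library are available. Lean on these libraries where they do the work, as an engineer would, in place of code of your own. Each camera call takes 0.05 s, during which the arm holds its last target. There are 200 camera calls.

## Working session

There is one attempt and no reset: what is moved stays moved. The work goes in short steps, Python scripts to look and compute and a shell command to move; the robot and the scene stay as the last step left them, time stands still between calls to the robot, and variables do not carry over. Pictures are saved under pics/ and viewed, at most 10 in all, crops included, and the job is handed in when it is done.

```bash
mkdir -p pics
cat > h.py <<'E'
import numpy as np,cv2
from workcell import manip
def cloud(n):
    im,d=manip.camera(n);p=manip.camera_params(n);K=np.array(p['intrinsics']);R=np.array(p['R']);t=np.array(p['t'])
    v,u=np.mgrid[:480,:640];c=np.stack([(u-K[0,2])/K[0,0]*d,(v-K[1,2])/K[1,1]*d,d],-1)
    return im,d,(c-t)@R
E
python3 - <<'E'
from h import *
for n in('side','top'):
    im,d,P=cloud(n);cv2.imwrite(f'pics/{n}0.png',im);np.savez(f'{n}0.npz',im=im,d=d,P=P)
    p=manip.camera_params(n);print(n,-np.array(p['R']).T@np.array(p['t']),np.array(p['R'])[2])
o=manip.get_obs();print(o['clock'],o['position'],o['ee_rot'],o['grip_width'])
E
```

```text
side [ 0.18926312 -0.24822468  1.49584797] [ 0.25185048  0.1708843  -0.95255965]
top [ 0.35400369 -0.01318785  1.10613511] [ 0.19810969  0.02873362 -0.97975861]
0.1 [ 0.19931733 -0.5920288   0.23057918] [ 9.86842484e-01  1.61683342e-01 -1.42715155e-04 -6.23067042e-04] 1.0000733701854334
```

View pics/side0.png

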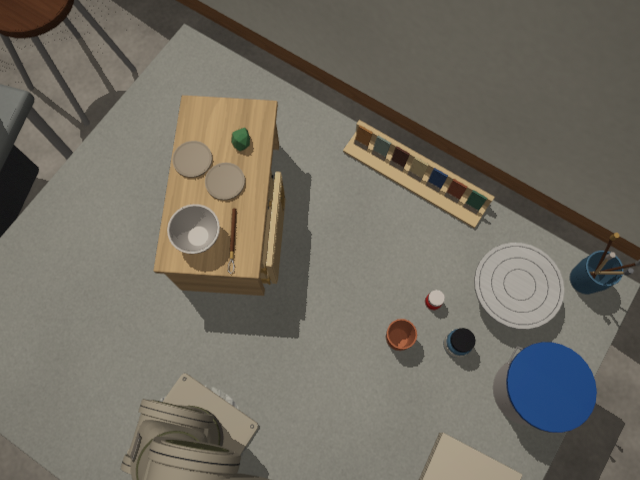

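View pics/top0.png

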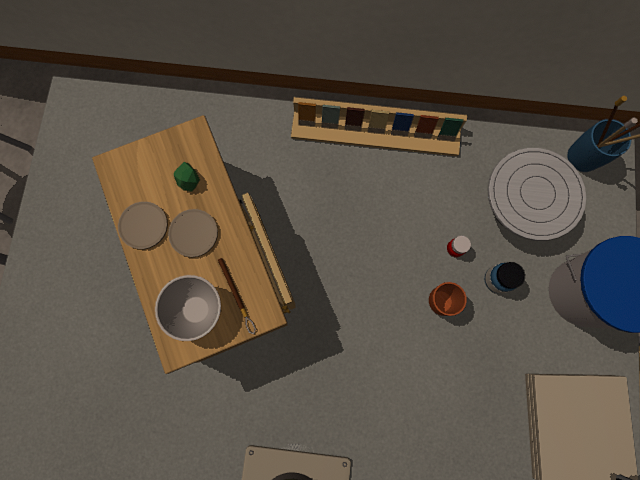

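The top view shows the shelf's board with corners near (95,157), (205,117), (285,323) and (168,372). The door is the strip from (245,195), its free end, to (290,305), its hinge end. The side view agrees. The jar, cup and pot stand at (505,277), (448,298) and (458,246), well away from the door's swing.

Run:
```python
import numpy as np,cv2
for n in('top','side'):
    f=np.load(n+'0.npz');P=f['P'];d=f['d'];im=f['im']
    m=((abs(P[...,2]-.225)<.008)&(d>0)).astype(np.uint8)
    k,l,s,c=cv2.connectedComponentsWithStats(m);i=1+s[1:,4].argmax()
    # fill holes by convex hull
    Q=P[l==i];print(n,len(Q),Q[:,2].mean())
    h=cv2.convexHull(Q[:,:2].astype(np.float32));r=cv2.minAreaRect(h);print(r);b=cv2.boxPoints(r);print(b)
    # door top
    m=((abs(P[...,2]-.198)<.006)&(d>0)).astype(np.uint8)
    k,l,s,c=cv2.connectedComponentsWithStats(m);i=1+s[1:,4].argmax();Q=P[l==i]
    print('door',len(Q),cv2.minAreaRect(Q[:,:2].astype(np.float32)),cv2.boxPoints(cv2.minAreaRect(Q[:,:2].astype(np.float32))))
    if n=='top':
        for nm,(u,v) in dict(cup=(448,298),jar=(510,275),pot=(460,243)).items(): print(nm,P[v,u])
```

```text
top 22724 0.2260000228860736
((0.519801139831543, 0.2617410719394684), (0.4561135172843933, 0.24088115990161896), 29.27187728881836)
[[0.26197514 0.25529316]
 [0.37975502 0.04517028]
 [0.7776271  0.26818898]
 [0.65984726 0.47831187]]
door 963 ((0.5234470367431641, 0.10745255649089813), (0.23699352145195007, 0.01790660247206688), 29.297409057617188) [[0.4157258  0.05727509]
 [0.42448828 0.0416589 ]
 [0.63116825 0.15763003]
 [0.62240577 0.17324622]]
cup [ 0.48859282 -0.30657861  0.00316612]
jar [ 0.54424552 -0.41526084  0.0873328 ]
pot [ 0.61034819 -0.31177578  0.05674409]
side 14936 0.22452830388513623
((0.5218770503997803, 0.2600003480911255), (0.4577883183956146, 0.24137231707572937), 29.168855667114258)
[[0.263189   0.25382236]
 [0.38083023 0.04305914]
 [0.78056514 0.26617834]
 [0.6629239  0.47694156]]
door 600 ((0.5255147218704224, 0.10602706670761108), (0.23942320048809052, 0.018261373043060303), 29.177526473999023) [[0.41654152 0.05563772]
 [0.4254443  0.03969348]
 [0.6344879  0.15641642]
 [0.62558514 0.17236066]]
```

```bash
python3 -m creep '{"slide":[[0,0,0],[0,0,0],[0.044,-0.022,0],[0.044,-0.022,0],[0.044,-0.022,0],[0.044,-0.022,0],[0.044,-0.022,0],[0.044,-0.022,0]],"twist":[-5.3,-5.3,0,0,0,0,0,0]}' 100
```

```text
clock: 1.1
position: [0.366, -0.3467, 0.2311]
ee_rot: [0.968, 0.252, -0.0, -0.0]
ft_force: [0.4, -0.6, -0.0]
grip_width: 1.001
grasp_force: 0.0
```

```bash
cat > rel.py <<'E'
import sys
from h import *
from scipy.spatial.transform import Rotation as Ro
H=np.array([.412,.056]);e=np.array([.8727,.4883]);n=np.array([.4883,-.8727])
o=manip.get_obs();p=np.array(o['position']);f=np.array(o['ft_force'])
X=Ro.from_quat(o['ee_rot']).as_matrix()[:,0]
print('t',round(o['clock'],2),'along',round((p[:2]-H)@e,4),'out',round((p[:2]-H)@n,4),'z',round(p[2],4),'xang',round(np.degrees(np.arctan2(X[1],X[0])),2),'F e,n,z',(f[:2]@e).round(2),(f[:2]@n).round(2),f[2].round(2))
E
python3 rel.py
```

```text
t 1.1 along -0.2368 out 0.329 z 0.2311 xang 29.21 F e,n,z 0.05 0.76 -0.05
```

```bash
python3 -m creep '{"slide":[[0.05,-0.02,0],[0.05,-0.02,0],[0.05,-0.02,0],[0.05,-0.02,0],[0.05,-0.02,0],[0.05,-0.02,0],[0.05,-0.02,0],[0.0,0,0]],"twist":[0,0,0,0,0,0,0,0]}'; python3 rel.py
```

```text
clock: 2.1
position: [0.6038, -0.0502, 0.2304]
ee_rot: [0.967, 0.255, 0.0, -0.001]
ft_force: [-0.4, -0.8, 0.8]
grip_width: 1.004
grasp_force: 0.0
t 2.1 along 0.1155 out 0.1863 z 0.2304 xang 29.59 F e,n,z -0.74 0.49 0.79
```

```bash
python3 -m creep '{"slide":[[0.03,-0.025,0],[0.03,-0.025,0],[0.03,-0.025,0],[0,0,0.04],[0,0,0.04],[0,0,0.04],[0,0,0],[0,0,0]],"twist":[0,0,0,0,0,0,0,0]}'
python3 - <<'E'
from h import *
im,d,P=cloud('top');cv2.imwrite('pics/top1.png',cv2.resize(im[100:340,120:440],None,fx=2,fy=2))
np.savez('top1.npz',im=im,P=P,d=d)
E
python3 rel.py
```

```text
clock: 3.1
position: [0.6453, 0.0538, 0.113]
ee_rot: [0.968, 0.252, 0.001, 0.0]
ft_force: [-0.0, 0.9, 1.1]
grip_width: 1.001
grasp_force: 0.0
t 3.15 along 0.203 out 0.1158 z 0.1135 xang 29.19 F e,n,z -0.26 -0.01 0.45
```

View pics/top1.png

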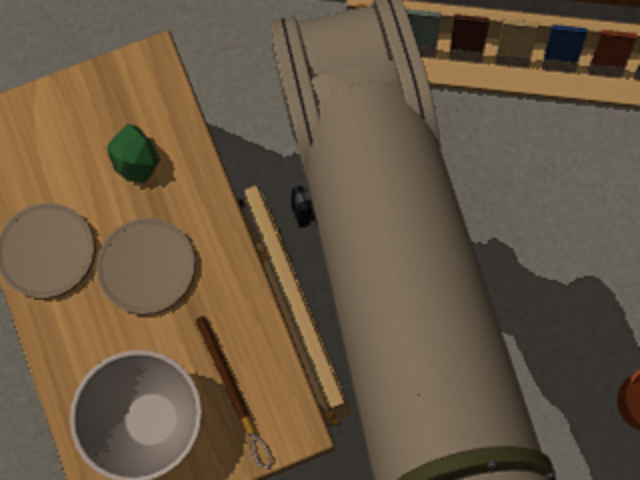

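The crop shows the black finger tip at about (300,205), just in front of the door's free-end region. Clear floor separates it from the door strip, which runs from (250,190) to (335,405).

```bash
python3 -m creep '{"slide":[[0,-0.01,0],[0,-0.01,0],[0,-0.008,0],[0,-0.003,0],[0,0,0],[0,0,0]],"twist":[0,0,0,0,0,0]}'; python3 rel.py;  python3 -m creep '{"slide":[[0,-0.002,0],[0,-0.002,0],[0,-0.002,0],[0,0,0],[0,0,0]],"twist":[0,0,0,0,0]}'; python3 rel.py
```

```text
clock: 3.9
position: [0.6321, 0.0777, 0.1127]
ee_rot: [0.968, 0.25, 0.002, 0.002]
ft_force: [10.7, -11.1, 2.2]
grip_width: 0.997
grasp_force: 0.0
t 3.9 along 0.2027 out 0.0885 z 0.1127 xang 28.99 F e,n,z 3.93 14.97 2.19
clock: 4.53
position: [0.6318, 0.0776, 0.1132]
ee_rot: [0.969, 0.248, 0.004, 0.005]
ft_force: [19.5, -23.6, 1.4]
grip_width: 1.002
grasp_force: 0.0
t 4.53 along 0.2024 out 0.0885 z 0.1132 xang 28.69 F e,n,z 5.53 30.15 1.37
```

Run:
```python
from h import *
im,d,P=cloud('top');cv2.imwrite('pics/top2.png',cv2.resize(im[180:320,220:340],None,fx=4,fy=4,interpolation=2))
for nm,PP,dd in(('old',np.load('top0.npz')['P'],np.load('top0.npz')['d']),('now',P,d)):
    m=((abs(PP[...,2]-.198)<.006)&(dd>0)).astype(np.uint8); m[:,:225]=0;m[:,300:]=0;m[:185]=0;m[320:]=0
    k,l,s,c=cv2.connectedComponentsWithStats(m);i=1+s[1:,4].argmax();Q=PP[l==i][:,:2]
    H=np.array([.412,.056]);e=np.array([.8727,.4883]);n=np.array([.4883,-.8727])
    a=(Q-H)@e;b=(Q-H)@n;print(nm,len(a))
    for lo in np.arange(0,.25,.04):
        s=(a>=lo)&(a<lo+.04);print(lo.round(2),s.sum(),b[s].min().round(4) if s.any() else'',b[s].max().round(4) if s.any() else '',b[s].mean().round(4) if s.any() else '')
```

```text
old 963
0.0 148 0.0007 0.0184 0.0094
0.04 170 0.0006 0.0184 0.0092
0.08 170 0.0007 0.0185 0.0096
0.12 156 0.0006 0.0183 0.0094
0.16 160 0.0005 0.0184 0.0095
0.2 155 0.0005 0.0181 0.0094
0.24 4 0.0032 0.0159 0.0091
now 606
0.0 0   
0.04 28 -0.0015 0.0047 0.0012
0.08 96 -0.0027 0.0102 0.0032
0.12 150 -0.0039 0.0138 0.0048
0.16 168 -0.0066 0.0199 0.0045
0.2 157 -0.0066 0.0147 0.003
0.24 7 -0.0031 0.0077 0.0019
```

View pics/top2.png

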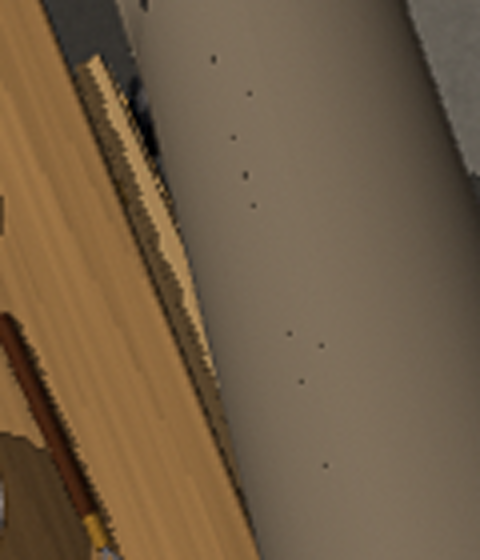

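The crop shows the finger at about (145,110) against the door, and the door's inner edge has moved in by about 7 mm at the plate. The door is pressed to its stop, so I'll back off now.

```bash
python3 -m creep '{"slide":[[0,0.006,0],[0,0.02,0],[0,0.04,0],[0,0.04,0],[0,0.02,0],[0,0,0],[0,0,0]],"twist":[0,0,0,0,0,0,0]}'; python3 rel.py
python3 - <<'E'
from h import *
im,d,P=cloud('top');cv2.imwrite('pics/top3.png',cv2.resize(im[100:340,120:440],None,fx=2,fy=2))
E
```

```text
clock: 5.45
position: [0.6875, -0.0211, 0.1114]
ee_rot: [0.967, 0.253, -0.0, -0.001]
ft_force: [-0.1, 1.0, -0.0]
grip_width: 1.001
grasp_force: 0.0
t 5.45 along 0.2028 out 0.2018 z 0.1114 xang 29.35 F e,n,z 0.43 -0.92 -0.03
```

View pics/top3.png

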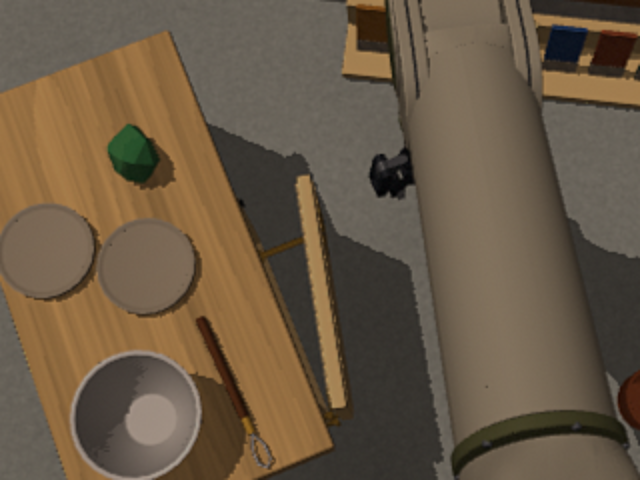

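The crop shows the door standing ajar. Its free edge is at (305,180), well off the cabinet, the plunger rod reaches it at (280,245), and the gripper is clear at (390,175).

```bash
cat > door.py <<'E'
from h import *
H=np.array([.412,.056]);e=np.array([.8727,.4883]);n=np.array([.4883,-.8727])
im,d,P=cloud('top')
a=(P[...,:2]-H)@e;b=(P[...,:2]-H)@n;r=np.hypot(a,b)
hsv=cv2.cvtColor(im,cv2.COLOR_BGR2HSV)
m=((abs(P[...,2]-.198)<.005)&(d>0)&(r<.255)&(a>-.03)&(b>-.012)&(hsv[...,1]>70)&(hsv[...,2]>70)).astype(np.uint8)
k,l,s,c=cv2.connectedComponentsWithStats(m);i=1+s[1:,4].argmax()
Q=np.c_[a[l==i],b[l==i]].astype(np.float32);R=cv2.minAreaRect(Q);B=cv2.boxPoints(R)
o=np.argsort(np.hypot(*B.T));f=B[o[2:]].mean(0);g=B[o[:2]].mean(0)
print('door n',len(Q),'size',np.round(R[1],4),'angle rad',np.arctan2(*(f-g)[::-1]).round(3),'free end',f.round(4),'hinge end',g.round(4))
E
python3 door.py
python3 - <<'E'
from h import *
print(np.round(manip.get_obs()['joint_pos'],2))
im,d,P=cloud('top')
for u in(320,330,340,360,380): print(u,P[200,u].round(3),P[280,u].round(3))
E
```

```text
door n 868 size [0.2371 0.0175] angle rad 0.226 free end [0.2328 0.0634] hinge end [0.0017 0.0103]
[ 0.33  0.61 -0.53  1.39  0.31  1.23 -1.29]
320 [0.692 0.019 0.001] [ 0.496 -0.004 -0.   ]
330 [ 0.535 -0.009  0.518] [ 0.499 -0.028 -0.001]
340 [ 0.529 -0.022  0.543] [ 0.502 -0.051 -0.001]
360 [ 0.526 -0.046  0.56 ] [ 0.426 -0.053  0.588]
380 [ 0.529 -0.069  0.562] [ 0.427 -0.074  0.598]
```

```bash
python3 -m creep '{"slide":[[0,0,0.0],[0,0,-0.035],[0,0,-0.035],[0,0,-0.035],[0,0,-0.035],[0,0,0],[0,0,0],[0,0,0]],"twist":[10,10,10,10,10,10,10,10]}' 0 20; python3 -m creep '{"slide":[[0,0,0],[0,0,0],[0,0,0]],"twist":[10,0,0]}'; python3 rel.py
```

```text
clock: 6.6
position: [0.6878, -0.0225, 0.2515]
ee_rot: [0.902, -0.431, 0.0, -0.0]
ft_force: [-0.3, 0.5, -0.1]
grip_width: -0.001
grasp_force: 0.0
clock: 6.98
position: [0.6864, -0.0217, 0.2446]
ee_rot: [0.886, -0.463, -0.006, 0.004]
ft_force: [0.7, 0.3, -0.4]
grip_width: -0.002
grasp_force: 0.0
t 6.97 along 0.2016 out 0.2018 z 0.2446 xang -55.17 F e,n,z 0.8 0.1 -0.41
```

```bash
python3 -m creep '{"slide":[[0,0,-0.005],[0,0,0],[0,0,0]],"twist":[5.6,0,0]}'; python3 rel.py; python3 -c "
from workcell import manip;print(manip.get_obs()['joint_pos'])"
```

```text
clock: 7.35
position: [0.6862, -0.0223, 0.2471]
ee_rot: [0.866, -0.499, -0.007, 0.005]
ft_force: [0.1, 0.3, 0.5]
grip_width: -0.004
grasp_force: 0.0
t 7.35 along 0.2011 out 0.2023 z 0.2471 xang -59.92 F e,n,z 0.24 -0.16 0.49
[-0.15388249  0.47764845  0.1789084   1.24000675 -0.08120863  1.44813255
 -2.59984658]
```

```bash
python3 -m creep '{"slide":[[0,0,0],[0,0,0],[0,0,0],[0,0,0],[0,0,0],[0,0,0],[0,0,0],[0,0,0]],"twist":[-10,-10,-10,-10,-10,-10,-10,-10]}';python3 -m creep '{"slide":[[0,0,0],[0,0,0],[0,0,0],[0,0,0],[0,0,0],[0,0,0],[0,0,0],[0,0,0]],"twist":[-10,-10,-10,-10,-10,-10,-10,-10]}';python3 -m creep '{"slide":[[0,0,0],[0,0,0],[0,0,0],[0,0,0]],"twist":[-10,-10,0,0]}'; python3 rel.py; python3 -c "
from workcell import manip;print(manip.get_obs()['joint_pos'])"
```

```text
clock: 8.35
position: [0.6862, -0.023, 0.2475]
ee_rot: [0.984, 0.176, -0.008, -0.001]
ft_force: [0.2, -0.0, -0.1]
grip_width: 0.001
grasp_force: 0.0
clock: 9.35
position: [0.6863, -0.0231, 0.2479]
ee_rot: [0.641, 0.768, -0.005, -0.006]
ft_force: [0.0, -0.4, 1.3]
grip_width: 0.0
grasp_force: 0.0
clock: 9.85
position: [0.6863, -0.0235, 0.2476]
ee_rot: [0.502, 0.865, -0.005, -0.007]
ft_force: [-0.8, 0.0, -0.2]
grip_width: -0.002
grasp_force: 0.0
t 9.85 along 0.2005 out 0.2033 z 0.2476 xang 119.67 F e,n,z -0.69 -0.42 -0.17
[ 0.18320528  0.4977928  -0.32734711  1.21574936  0.15443739  1.46842595
  0.39262251]
```

```bash
python3 -m creep '{"slide":[[0.04,0.005,0],[0.04,0.005,0],[0.04,0.005,0],[0.04,0.005,0],[0.022,0.002,0],[0,0,0],[0,0,0]],"twist":[0,0,0,0,0,0,1]}'; python3 rel.py
python3 - <<'E'
from h import *
im,d,P=cloud('side');cv2.imwrite('pics/side4.png',cv2.resize(im[80:300,140:360],None,fx=2.7,fy=2.7,interpolation=2))
E
```

```text
clock: 10.72
position: [0.6155, 0.1434, 0.2482]
ee_rot: [0.51, 0.86, -0.006, -0.006]
ft_force: [0.7, -1.0, -0.3]
grip_width: 0.003
grasp_force: 0.0
t 10.72 along 0.2203 out 0.0232 z 0.2482 xang 118.65 F e,n,z 0.15 1.24 -0.32
```

View pics/side4.png

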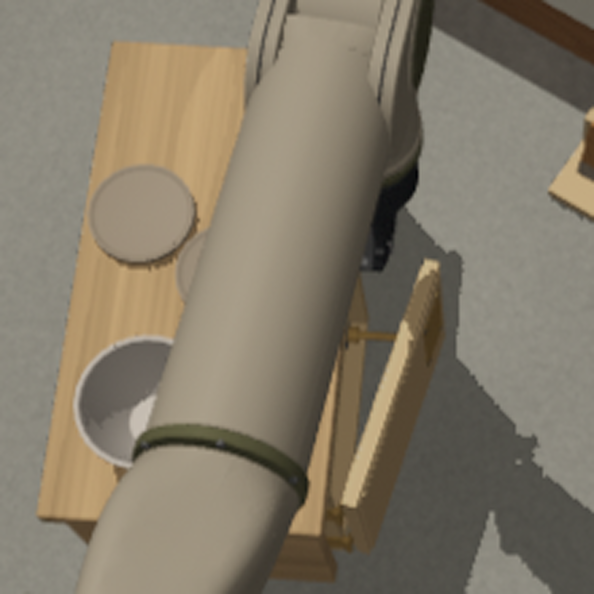

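The crop shows the shut fingertips at about (375,265), between the cabinet front and the door's free edge at (430,265). The plunger rod is at (370,335), lower down and nearer the hinge. The way down is clear.

```bash
python3 -m creep '{"slide":[[0,0,0.02],[0,0,0.02],[0,0,0.015],[0,0,0.01],[0,0,0]],"twist":[0,0,0,0,0]}'; python3 rel.py; python3 -m creep '{"slide":[[0,0,0.008],[0,0,0.008],[0,0,0],[0,0,0]],"twist":[0,0,0,0]}'; python3 rel.py
```

```text
clock: 11.4
position: [0.6136, 0.1447, 0.1827]
ee_rot: [0.509, 0.861, -0.006, -0.007]
ft_force: [-0.0, 0.1, 0.4]
grip_width: 0.002
grasp_force: 0.0
t 11.4 along 0.2192 out 0.021 z 0.1827 xang 118.82 F e,n,z 0.03 -0.12 0.37
clock: 11.9
position: [0.6135, 0.1452, 0.1675]
ee_rot: [0.509, 0.861, -0.005, -0.007]
ft_force: [0.2, -0.8, -0.2]
grip_width: -0.003
grasp_force: 0.0
t 11.9 along 0.2194 out 0.0206 z 0.1675 xang 118.85 F e,n,z -0.19 0.78 -0.22
```

```bash
python3 -m creep '{"slide":[[-0.008,-0.002,0],[-0.009,-0.002,0],[-0.011,-0.002,0],[-0.011,-0.003,0],[-0.011,-0.003,0],[-0.011,-0.004,0],[-0.011,-0.004,0]],"twist":[0,0,0,0,0,0,0]}'; python3 rel.py; python3 door.py
```

```text
clock: 12.78
position: [0.6308, 0.0715, 0.1672]
ee_rot: [0.509, 0.861, -0.005, -0.007]
ft_force: [-0.9, 0.4, -0.6]
grip_width: -0.001
grasp_force: 0.2
t 12.78 along 0.1985 out 0.0933 z 0.1672 xang 118.85 F e,n,z -0.62 -0.75 -0.6Traceback (most recent call last):
  File "door.py", line 7, in <module>
    k,l,s,c=cv2.connectedComponentsWithStats(m);i=1+s[1:,4].argmax()
                                                    ~~~~~~~~~~~~~~^^
ValueError: attempt to get argmax of an empty sequence
```

```bash
sed -i "s/cloud('top')/cloud(__import__('sys').argv[1])/" door.py; python3 -m creep '{"slide":[[-0.011,-0.006,0],[-0.011,-0.006,0],[-0.0105,-0.007,0],[-0.0105,-0.007,0],[-0.01,-0.008,0],[-0.01,-0.009,0]],"twist":[0,0,0,0,0,0]}'; python3 rel.py; python3 door.py side
```

```text
clock: 13.58
position: [0.6232, -0.0044, 0.1675]
ee_rot: [0.509, 0.861, -0.005, -0.007]
ft_force: [0.5, 1.7, -0.3]
grip_width: -0.001
grasp_force: 0.2
t 13.57 along 0.1548 out 0.1558 z 0.1675 xang 118.86 F e,n,z 1.27 -1.24 -0.33
door n 63 size [0.0285 0.0159] angle rad 0.912 free end [0.1498 0.1908] hinge end [0.1324 0.1683]
```

```bash
python3 -m creep '{"slide":[[-0.009,-0.009,0],[-0.008,-0.01,0],[-0.0075,-0.011,0],[-0.007,-0.0115,0],[-0.006,-0.011,0],[-0.005,-0.011,0],[-0.004,-0.01,0],[-0.003,-0.01,0]],"twist":[0,0,0,0,0,0,0,0]}'; python3 rel.py; python3 door.py side; python3 door.py top
```

```text
clock: 14.62
position: [0.5737, -0.0877, 0.1685]
ee_rot: [0.509, 0.861, -0.005, -0.007]
ft_force: [0.1, 0.7, -0.5]
grip_width: -0.0
grasp_force: 0.2
t 14.62 along 0.071 out 0.2044 z 0.1685 xang 118.85 F e,n,z 0.43 -0.54 -0.52
door n 46 size [0.0182 0.0157] angle rad 1.319 free end [0.053  0.2366] hinge end [0.0484 0.219 ]
door n 576 size [0.1533 0.018 ] angle rad 1.307 free end [0.0298 0.1537] hinge end [-0.0101  0.0057]
```

```bash
python3 -m creep '{"slide":[[-0.003,-0.009,0],[-0.003,-0.009,0],[-0.002,-0.008,0],[-0.002,-0.008,0],[-0.001,-0.007,0],[-0.001,-0.006,0],[-0.001,-0.004,0],[0,-0.003,0]],"twist":[0,0,0,0,0,0,0,0]}';python3 -m creep '{"slide":[[0,0,0],[0,0,0]],"twist":[0,0]}'; python3 rel.py; python3 door.py side; python3 door.py top
```

```text
clock: 15.72
position: [0.5331, -0.1248, 0.1692]
ee_rot: [0.509, 0.861, -0.005, -0.007]
ft_force: [0.5, 1.1, -0.2]
grip_width: -0.002
grasp_force: 0.2
clock: 15.98
position: [0.5332, -0.1245, 0.1692]
ee_rot: [0.509, 0.861, -0.005, -0.007]
ft_force: [0.1, -0.1, 0.6]
grip_width: 0.003
grasp_force: 0.0
t 15.97 along 0.0176 out 0.2167 z 0.1692 xang 118.86 F e,n,z 0.06 0.1 0.57
door n 71 size [0.0321 0.0151] angle rad 1.474 free end [-0.0089  0.0377] hinge end [-0.012   0.0058]
door n 681 size [0.1801 0.0178] angle rad 1.549 free end [-0.0075  0.183 ] hinge end [-0.0114  0.003 ]
```

The door reads 1.55 rad, about square. I'll move the finger away from the face first, then lift.

```bash
python3 -m creep '{"slide":[[0,0.01,0],[0,0.03,0],[0,0.03,0],[0,0.02,-0.02],[0,0,-0.05],[-0.05,0,-0.05],[-0.05,0,0],[-0.05,0,0]],"twist":[0,0,0,0,0,0,0,0]}';python3 -m creep '{"slide":[[-0.03,0,0],[0,0,0],[0,0,0],[0,0,0]],"twist":[0,0,0,0]}'; python3 rel.py; python3 door.py top
python3 - <<'E'
from h import *
im,d,P=cloud('top');cv2.imwrite('pics/top5.png',im)
E
```

```text
clock: 17.08
position: [0.6849, -0.208, 0.2817]
ee_rot: [0.508, 0.861, -0.005, -0.006]
ft_force: [0.4, -0.6, 0.2]
grip_width: 0.0
grasp_force: 0.0
clock: 17.58
position: [0.6981, -0.232, 0.2813]
ee_rot: [0.508, 0.861, -0.005, -0.007]
ft_force: [-0.5, 0.3, 0.1]
grip_width: 0.002
grasp_force: 0.0
t 17.57 along 0.1091 out 0.3911 z 0.2813 xang 118.95 F e,n,z -0.27 -0.51 0.07
door n 911 size [0.2372 0.0176] angle rad 1.55 free end [-0.0061  0.2401] hinge end [-0.011  0.003]
```

View pics/top5.png

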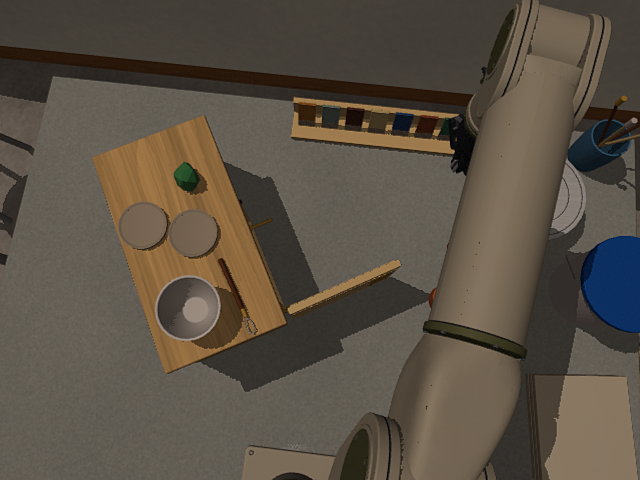

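The picture shows the door standing square to the cabinet, from (290,310) to (400,265). The wares are where they were and the arm is clear of everything.

```bash
python3 -c "
from workcell import manip;print(manip.hand_in())"
```

```text
the job is handed in; nothing more can be done
None
```

The cabinet door is unlatched and stands open at about 1.55 rad (square is 1.57); the shelf wares are where they were, the arm touches nothing, and I handed the job in at about 18 s, with no verdict shown.

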